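Index the specimen carousel with its reversible ratchet

ROBOT

A 7-joint arm with a two-finger parallel gripper is mounted at the origin on a cart in front of the work surface, level with it; the furniture and walls round the work are solid. World frame = base frame: x ahead of the robot, y to its left, z up, the work surface at z = 0. Lengths are in mm, angles in rad, forces in N, time in s.
With the tool pointing down it reaches from about 375 to 925 mm from the base axis. Payload 3.1 kg.
Tool frame: the origin (TCP) lies at the very end of the fingers, on their centre line; the grasp point (between the pads) lies 19 mm behind it; z points along the fingers, y is the direction in which the jaws open and shut (so a half turn about z gives the same grasp; the last joint's range is limited). The gripper opens to 85 mm and grips with 20 to 120 N. Pads are 22 mm wide; open, the fingers measure 114 mm over their backs; the gripper's body (76 mm by 85 mm) begins 54 mm behind the grasp point. The pads swing forward as they close: fully open they stand 13 mm farther back than shut.
Start: joints at [1.023, 0.383, 0.044, 1.598, -0.018, 1.161, -0.05], TCP at [282.629, -585.341, 231.269] pointing down, gripper open.
Joint ranges: [-2.61, 2.61], [-0.41, 2.15], [-1.48, 1.57], [0, 2.5], [-1.57, 4.71], [0.05, 1.97], [-2.85, 2.85]. Speed limits (rad/s): [2.79, 2.79, 3.14, 3.14, 3.14, 3.14, 3.14].

INTERFACE

Orientations are given as a unit quaternion [w, x, y, z].
In Python, from station import status, viewer, ctrl, spotter gives the robot as it stands.
- The arm moves only by the tool play_rows, never from a script. Its argument "moves" is a list of rows, each an object with "gripper": the finger opening in m, from 0 to 0.0854; "delta_pos": the shift along the tool's x, y, z in m, a list of three; "turn": the turn about the tool's z in degrees. In form: [{"gripper": gripper, "delta_pos": [x, y, z], "turn": turn}, ...]. A call has 1 to 5 rows; each row shifts and turns the commanded pose from where the row before left it, along the tool's axes as they then stand; what a row does not reach is not made up. A row lasts 1/12 s, in which the tool goes at most 41.7 mm and 7.16 degrees, less where a joint would pass 70% of its speed; a pose out of reach is approached as far as the arm can. A call with a gripper value outside its range is refused whole. The fingers move at their own pace and stop on an object; "newtons" is the grip in N (left out, the last holds). Time passes only in rows, so rows that do not move let the fingers close. It gives the time, the measured TCP pose, the force and the opening at its end, in the units of the state.
- status.state(): the state, without advancing time (a new reading comes with each control period).
- viewer.read_camera(name): name is "side" or "top" or "wrist"; returns (picture, depth): 480x640x3 uint8, red, green, blue; 480x640 float32, mm along the optical axis (not along the pixel's ray), 0 where there is no reading.
- viewer.get_calibration(name): a dict with "camera_matrix" (3x3 intrinsics, pixels), "camera_from_world" (4x4, takes a point from world to camera coordinates); the wrist camera has in their place "hand_eye" (4x4, takes a point from camera to tool coordinates, whose origin is the TCP and whose axes are the flange's). Camera axes: x right, y up, looking along -z (the intrinsics and any distortion apply to the point x, -y, -z); pixel columns grow to the right and rows downward; lengths in mm; the calibration is good to about 2 mm. A picture is of the moment at which its call begins: read the wrist's pose just before it. get_calibration takes no time and is no camera call.
- ctrl.hand_in(): hands the job in, once; it reports no verdict.
Trained networks look in the newest picture that a camera, given by its name, has taken for a name from the list of things; names that differ only in an ending like _2 or _b are one class to them, and where a whole thing is asked for, a point or a joint stands for the part that bears it (a point fixed in the world has none). Each returns a list of dicts, best first, with "score" (0 to 1); they miss things now and then, are a little off and sometimes report something else, mostly with a low value. They report only what shows in the picture. A call takes as long as a camera call. They do not tell look-alikes from the thing itself.
- spotter.cut_out(camera, target): "region" (480x640 bool, what is visible of it) and "centre" ([row, column] in pixels, amid what is visible of it).
The state is a dict: "clock": time; "qpos": joint angles; "qvel": joint speeds; "effort": joint torques, N m; "position": TCP position; "tool_rot": TCP orientation; "force": force on the tool from outside, world axes, zero at the start; "torque": the same for the moment, N m; "opening": finger opening in mm.
Only numpy, scipy, OpenCV 4.12 (cv2) and the standard library are available. Lean on these libraries where they do the work, as an engineer would, in place of code of your own. Each camera call takes 0.05 s, during which the arm holds its last target.

TASK

The ratchet of the little specimen carousel is set the wrong way. Flip its blue direction lever right over to the other side, then swing the handle back and forth by its black grip until the brown soil specimen stands at the red pointer. Turn the carousel only through the ratchet, never by touching the toothed wheel or what stands on it, and let go at the end with the lever still flipped.

Things in the scene. Friction and masses are not known exactly. Their poses are not given: they have to be found in the camera images.
- index_stand: grey square base plate 150x150x12 mm fixed to the table. Origin: underside, on the vertical axis (z up) about which both the toothed wheel and the handle turn. A red pointer (post 81 mm high, its centre 70 mm from the axis) stands on the base at its +y side and points at the axis. Its -x side is the middle of the handle's swing.
- pointer_tip (a point): the place at which the red pointer points: 50 mm from the axis on the stand's +y side, at the rim of the carousel's plate.
- wheel: carousel: 20-toothed steel wheel (119 mm across, underside 41 mm above the table top) under a 100 mm aluminium plate, turning on a spindle. Origin on the axis, underside; +x points to the brown soil specimen (39 mm across, 78 high, fixed 30 mm from the axis, top at 142 mm); brass weight, stone on other seats. Must turn 1.5 to 1.9 rad anticlockwise from above; stays where left (about 0.2 N m).
- seat_rim (a point): point on the plate's rim right before the specimen, 50 mm from the axis along the wheel's +x; it lies at pointer_tip when the specimen stands at the pointer.
- handle (a joint): angle of the steel handle about the same axis in rad, positive = anticlockwise from above; 0 = it points along the stand's -x. Stops at -0.65 and +0.65, friction 0.25 N m, stays where left. It drives the wheel one way and clicks freely the other way, with up to 0.4 rad lost at the start of a stroke before a tooth (pitch 0.314 rad) is caught.
- lever (a joint): angle of the blue direction lever on the handle in rad, about a vertical pivot 80 mm from the axis; positive = anticlockwise from above; stops at -0.45 and +0.45, stays where left (about 1 N at its pin). It carries a sprung two-toed brass pawl. Near -0.45 (the start) the handle drives the wheel clockwise, near +0.45 anticlockwise. Flipped = above 0.3.
- lever_pin (a point): on the upright blue pin at the lever's outer end, 12 mm across, 40 mm outward from the lever's pivot (120 mm from the axis at lever 0). The pin stands free from 60 to 88 mm above the table top; this point is on its centre line at 78 mm. It travels 35 mm across the handle from stop to stop; seen outward from the axis it starts on the right and must go to the left (anticlockwise).
- grip_mid (a point): on the centre line of the upright black round grip at the handle's end, 24 mm across, from 48 to 104 mm above the table top, 180 mm from the axis; this point is 83 mm above the table top. The grip spins freely on its pin.
Things that resemble listed ones, but are neither listed nor needed, are in the scene too. There is more than one size of the wheel; the job needs the middle-sized.

How it is judged (in metres and radians):
On the way, in this order (a step that is already met when the one before it is completed fails the run):
1. the blue direction lever is flipped over to its other side (value of joint lever above 0.3 rad), for 0.2 s.
2. the handle has driven the carousel until the specimen stands at the red pointer (horizontal distance between seat_rim and pointer_tip below 0.012 m), for 0.2 s.
At the end, for the whole second after the job is handed in: The plate's rim before the specimen is within 12 mm (about 14 degrees) of the red pointer's mark, the carousel is at rest and still seated on its spindle, and the direction lever is still on its flipped side (above 0.3 rad) (horizontal distance between seat_rim and pointer_tip below 0.012 m and value of joint lever above 0.3 rad and height (world z) of wheel below 0.046 m and angular speed of wheel below 0.05 rad/s); the robot touches nothing.
It fails at once if the robot touches the toothed wheel, its plate or anything on it (more than 1 N) (contact force between any of the fingers, the arm and wheel above 1 N).
It also fails if it takes over 61 s, if anything falls off the work surface, if the arm or the gripper's body presses on something with over 40 N, if the wrist force passes 120 N, or if a joint passes its speed limit or range.

## Working session

There is one attempt and no reset: what is moved stays moved. The work goes in short steps, Python scripts to look and compute and a tool call to move; the robot and the scene stay as the last step left them, time stands still between calls to the robot, and variables do not carry over. Pictures are saved under pics/ and viewed, and the job is handed in when it is done.

Besides the shell and the picture viewer there is one more tool, called after "Call:" as name([rows], argument=value, ...), one row to a line, values as JSON. play_rows: Moves the arm, as the interface text tells. Its arguments: {"type":"object","properties":{"moves":{"type":"array","items":{"type":"object","properties":{"gripper":{"type":"number"},"delta_pos":{"type":"array","items":{"type":"number"}},"turn":{"type":"number"}}}},"newtons":{"type":"number"}},"required":["moves"]}

```bash
ls; mkdir -p pics; python3 - <<'E'
from station import status, viewer, ctrl, spotter
import cv2,numpy as np
s=status.state();print(s['clock'],s['position'],s['tool_rot'],s['force'],s['opening'])
for n in ['side','top','wrist']:
    p,d=viewer.read_camera(n); cv2.imwrite(f'pics/{n}0.png',p[:,:,::-1]); np.save(f'pics/{n}0.npy',d)
    c=viewer.get_calibration(n); print(n,c)
E
```

```text
pics
0.0 [ 282.20137806 -584.48468389  229.85797506] [-1.28057499e-03  9.74802736e-01  2.23064679e-01 -3.68049827e-04] [-0.11611224  0.19058294 -0.29589832] 85.34015139257261
side {'camera_matrix': array([[571.47898285,   0.        , 311.03675239],
       [  0.        , 571.47898285, 237.01978662],
       [  0.        ,   0.        ,   1.        ]]), 'camera_from_world': array([[-9.39371965e-01, -3.42040902e-01,  2.42555916e-02,
         5.30518272e+02],
       [ 2.21086029e-01, -5.50076178e-01,  8.05318053e-01,
        -1.39094886e+02],
       [-2.62109290e-01,  7.61855774e-01,  5.92346605e-01,
        -8.22635848e+02],
       [ 0.00000000e+00,  0.00000000e+00,  0.00000000e+00,
         1.00000000e+00]])}
top {'camera_matrix': array([[433.31123967,   0.        , 317.83236603],
       [  0.        , 433.31123967, 244.60246486],
       [  0.        ,   0.        ,   1.        ]]), 'camera_from_world': array([[ 1.43059446e-02, -9.99716831e-01,  1.90157369e-02,
         6.81213797e+01],
       [ 9.95362818e-01,  1.60476728e-02,  9.48437250e-02,
        -5.43360813e+02],
       [-9.51220265e-02,  1.75707284e-02,  9.95310539e-01,
        -8.76174653e+02],
       [ 0.00000000e+00,  0.00000000e+00,  0.00000000e+00,
         1.00000000e+00]])}
wrist {'camera_matrix': array([[399.97394368,   0.        , 316.71256936],
       [  0.        , 399.97394368, 238.38919377],
       [  0.        ,   0.        ,   1.        ]]), 'hand_eye': array([[-9.37333419e-05,  9.61957900e-01,  2.73197711e-01,
         6.87441407e+01],
       [ 9.99999165e-01,  4.42280268e-04, -1.21421857e-03,
        -5.93229523e-01],
       [-1.28885710e-03,  2.73197369e-01, -9.61957139e-01,
        -1.43352877e+02],
       [ 0.00000000e+00,  0.00000000e+00,  0.00000000e+00,
         1.00000000e+00]])}
```

View pics/top0.png

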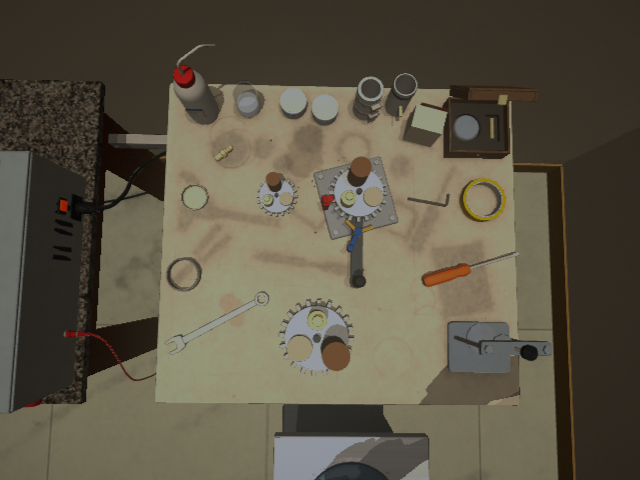

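View pics/side0.png

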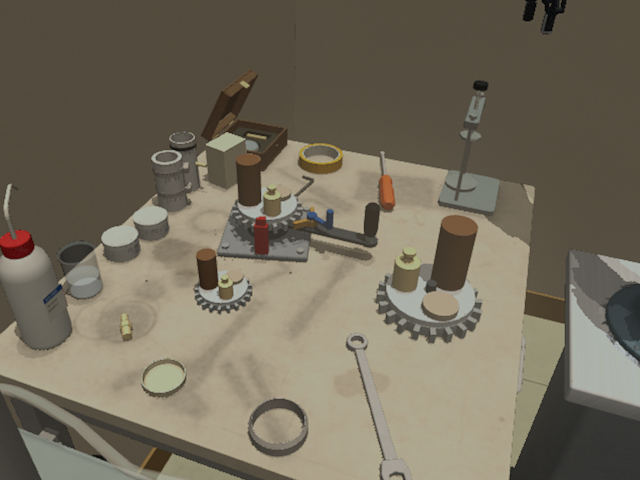

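```bash
cat > h.py <<'E'
import numpy as np, cv2
from station import status, viewer, ctrl, spotter
def proj(cal,P):
    P=np.atleast_2d(P); T=cal['camera_from_world']; K=cal['camera_matrix']
    c=P@T[:3,:3].T+T[:3,3]; q=np.c_[c[:,0],-c[:,1],-c[:,2]]@K.T
    return q[:,:2]/q[:,2:]
def unproj(cal,u,v,d):
    T=cal['camera_from_world']; K=cal['camera_matrix']
    u,v,d=[np.asarray(a,float).ravel() for a in(u,v,d)]
    c=np.c_[(u-K[0,2])/K[0,0]*d,-(v-K[1,2])/K[1,1]*d,-d]
    return (c-T[:3,3])@T[:3,:3]
def at_z(cal,u,v,z):
    a=unproj(cal,u,v,500.)[0];b=unproj(cal,u,v,1000.)[0]
    return a+(b-a)*(z-a[2])/(b[2]-a[2])
def wristcal():
    s=status.state(); c=viewer.get_calibration('wrist')
    from scipy.spatial.transform import Rotation as R
    w,x,y,z=s['tool_rot']; M=np.eye(4);M[:3,:3]=R.from_quat([x,y,z,w]).as_matrix();M[:3,3]=s['position']
    return dict(camera_matrix=c['camera_matrix'],camera_from_world=np.linalg.inv(M@c['hand_eye']))
E
python3 - <<'E'
from h import *
for cam in ['top','side']:
    cal=viewer.get_calibration(cam); p,d=viewer.read_camera(cam)
    for t in ['index_stand','wheel','handle','lever','lever_pin','grip_mid']:
        for r in spotter.cut_out(cam,t)[:3]:
            m=r['region']&(d>0); v,u=np.nonzero(m)
            P=unproj(cal,u,v,d[m]); print(cam,t,round(r['score'],2),np.round(r['centre']),m.sum(),np.round(np.median(P,0)),np.round(P.min(0)),np.round(P.max(0)))
p=cv2.imread('pics/top0.png'); cv2.imwrite('pics/topz.png',cv2.resize(p[145:300,290:420],None,fx=4.6,fy=3.8,interpolation=cv2.INTER_CUBIC) if 0 else cv2.resize(p[145:295,290:420],None,fx=4,fy=4,interpolation=cv2.INTER_CUBIC))
p=cv2.imread('pics/side0.png'); cv2.imwrite('pics/sidez.png',cv2.resize(p[140:270,210:390],None,fx=4,fy=4,interpolation=cv2.INTER_CUBIC))
E
```

```text
top index_stand 0.79 [219. 353.] 2991 [599.   6.  14.] [456. -92.  -4.] [734.  87. 107.]
top wheel 0.9 [197. 273.] 1197 [646. 166.  19.] [605. 126.  -4.] [688. 207.  78.]
top wheel 0.86 [339. 315.] 4025 [354.  77.  32.] [276.   1.  -4.] [430. 154. 136.]
top wheel 0.62 [193. 354.] 2560 [648.   1.  66.] [588. -64.  -3.] [741.  56. 146.]
top handle 0.88 [251. 357.] 935 [528.   0.  40.] [456. -32.  -1.] [598.  23. 107.]
top lever 0.5 [233. 351.] 243 [566.   5.  60.] [526. -32.  37.] [591.  23.  91.]
top lever_pin 0.57 [232. 353.] 282 [567.   6.  59.] [526. -32.  -2.] [595.  23.  91.]
top grip_mid 0.56 [282. 360.] 133 [467.   1. 103.] [456. -13.  63.] [478.  10. 107.]
side index_stand 0.7 [236. 292.] 4752 [595.  18.  15.] [ 452. -114.   -4.] [726.  87. 105.]
side wheel 0.9 [204. 258.] 3289 [657.  16.  71.] [ 586. -195.   -3.] [772.  70. 143.]
side wheel 0.79 [292. 442.] 8590 [342.  87.  36.] [ 274. -154.   -3.] [433. 154. 133.]
side wheel 0.64 [288. 215.] 2411 [646. 179.  18.] [601. 115.  -3.] [697. 208.  75.]
side handle 0.61 [230. 341.] 1711 [511.   4.  46.] [ 453. -114.   -3.] [598.  22. 105.]
side lever 0.63 [217. 313.] 516 [562.   8.  56.] [ 524. -109.   -3.] [600.  22.  88.]
side lever_pin 0.85 [219. 311.] 501 [561.   9.  57.] [524. -98.  -1.] [596.  22.  88.]
side lever_pin 0.33 [221. 369.] 498 [465.   4.  80.] [ 454. -164.   -3.] [511.   9. 105.]
side grip_mid 0.86 [222. 369.] 477 [465.   4.  82.] [ 454. -140.   -1.] [509.   9. 105.]
```

```bash
sleep 0.1
```

```text
(no output)
```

View pics/topz.png

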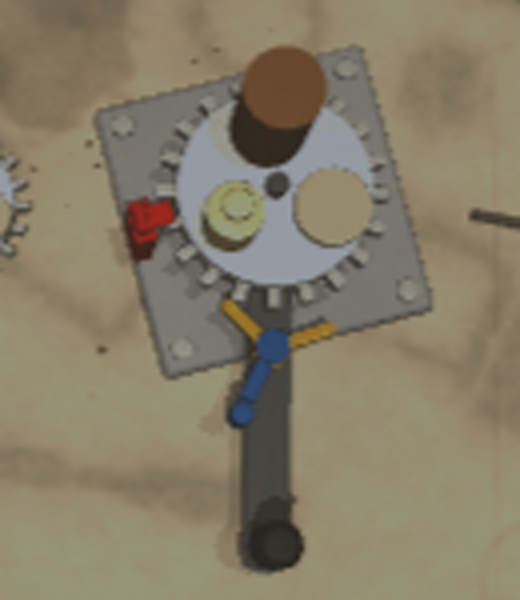

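View pics/sidez.png

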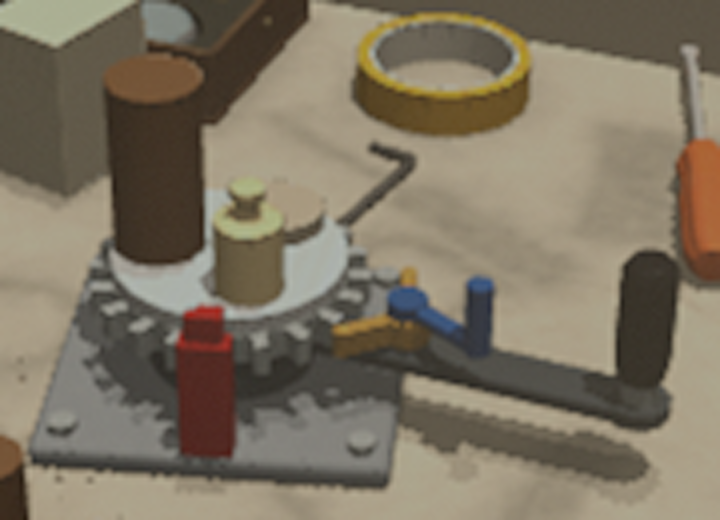

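```bash
python3 - <<'E'
from h import *
cal=viewer.get_calibration('top')
f=lambda a,b,z: at_z(cal,290+a/4,145+b/4,z)
C=np.array([f(*q,12) for q in[(95,112),(358,45),(432,303),(168,378)]]);print(np.round(C),C.mean(0))
e=C[0]-C[3];print('yaw of +x',np.degrees(np.arctan2(e[1],e[0])),np.degrees(np.arctan2(*( (C[1]-C[2])[[1,0]]))),np.linalg.norm(e))
print('hub',f(277,184,72),'grip',f(275,545,104),'pin',f(240,413,88),'pivot',f(273,345,68),'spec',f(284,88,142),'ptr',f(150,218,81))
p=cv2.imread('pics/side0.png')
cal=viewer.get_calibration('side')
g=lambda a,b,z: at_z(cal,210+a/4,140+b/4,z)
print('side grip',g(648,262,104),'pin',g(481,284,88),'spec',g(154,80,142))
s=status.state();print(s['clock'],s['position'])
E
```

```text
[[698.  87.  12.]
 [737. -54.  12.]
 [597. -94.  12.]
 [555.  46.  12.]] [646.73342997  -3.6551276   12.        ]
yaw of +x 15.937789993993945 15.805701275571378 148.44706062409884
hub [646.73657041  -4.04399654  72.        ] grip [ 4.66564300e+02 -3.80541806e-01  1.04000000e+02] pin [530.16999505  15.11733413  88.        ] pivot [566.15859936  -2.92827681  68.        ] spec [676.13362383   0.88208715 142.        ] ptr [626.52952904  59.58565001  81.        ]
side grip [467.49699767  -1.41261066 104.        ] pin [529.60993082  14.47517313  88.        ] spec [674.08233556   2.11369512 142.        ]
0.85 [ 282.64347683 -585.34890401  231.29862539]
```

```bash
python3 - <<'E'
from h import *
cal=viewer.get_calibration('top'); d=np.load('pics/top0.npy')
v,u=np.nonzero(d>0);P=unproj(cal,u,v,d[v,u])
print('height max grid, rows x 150..750, cols y -700..100')
for x in range(150,750,50):
    print(x,[int(P[(abs(P[:,0]-x-25)<25)&(abs(P[:,1]-y-25)<25)][:,2].max(initial=-999)) for y in range(-700,100,50)])
E
```

```text
height max grid, rows x 150..750, cols y -700..100
150 [-999, -999, -999, -999, -999, -999, -999, -999, -999, -999, -3, 3, -1, 1, 1, 0]
200 [-999, -999, -999, -999, -999, -999, -999, 3, 4, 4, 4, 4, 4, 4, 5, 5]
250 [-999, -999, -999, -999, -999, -999, -999, 19, 19, 18, 16, 4, 4, 5, 4, 34]
300 [-999, -999, -999, -999, -999, -999, -999, 187, 226, 227, 179, 4, 4, 5, 135, 135]
350 [-999, -999, -999, -999, -999, -999, -999, 191, 228, 227, 177, 6, 5, 6, 135, 134]
400 [-999, -999, -999, -999, -999, -999, -999, 4, 4, 4, 5, 6, 4, 5, 33, 95]
450 [-999, -999, -999, -999, -999, -999, -2, 5, 4, 28, 29, 25, 4, 107, 106, 5]
500 [-999, -999, -999, -999, -999, -999, -999, 18, 19, 25, 4, 5, 4, 42, 90, 5]
550 [-999, -999, -999, -999, -999, -999, -999, 5, 4, 4, 5, 4, 19, 66, 67, 15]
600 [-999, -999, -999, -999, -999, -999, -999, 26, 26, 28, 9, 10, 67, 79, 117, 83]
650 [-999, -999, -999, -999, -999, -999, -999, 26, 27, 27, 4, 5, 65, 146, 146, 57]
700 [-999, -999, -999, -999, -999, -999, -999, 46, 46, 45, 44, 5, 18, 20, 56, 15]
```

View pics/wrist0.png

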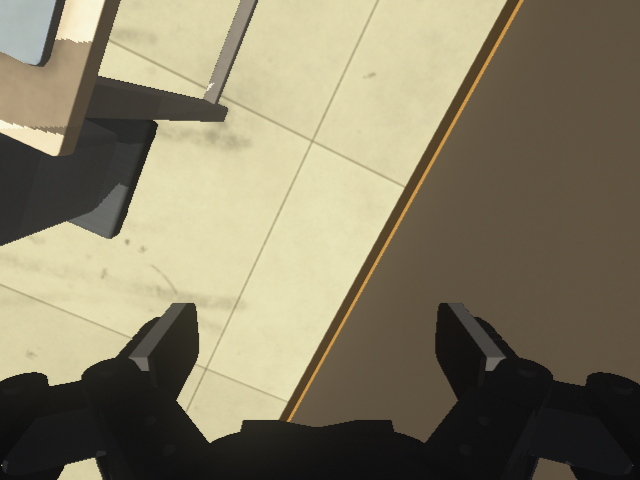

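Call:
play_rows([
  {"gripper":0.0854,"delta_pos":[0.02,0,-0.03],"turn":0},
  {"gripper":0.0854,"delta_pos":[0.03,0,-0.02],"turn":0},
  {"gripper":0.0854,"delta_pos":[0.034,-0.001,-0.016],"turn":0},
  {"gripper":0.0854,"delta_pos":[0.034,-0.001,-0.016],"turn":0},
  {"gripper":0.0854,"delta_pos":[0.034,-0.001,-0.016],"turn":0},
])

```text
clock: 1.27
position: [419.3, -515.9, 330.5]
tool_rot: [0.0, 0.975, 0.223, 0.0]
force: [-0.2, -1.1, -0.6]
opening: 85.2
```

Call:
play_rows([
  {"gripper":0.06,"delta_pos":[0.024,0,0],"turn":5.16},
  {"gripper":0.05,"delta_pos":[0.024,-0.01,0],"turn":5.16},
  {"gripper":0.04,"delta_pos":[0.022,-0.02,0],"turn":5.16},
  {"gripper":0.036,"delta_pos":[0.02,-0.03,0],"turn":5.16},
  {"gripper":0.036,"delta_pos":[0.015,-0.03,0],"turn":5.16},
])

```text
clock: 1.68
position: [502.2, -397.4, 329.0]
tool_rot: [-0.0, 1.0, -0.002, 0.0]
force: [0.9, -0.7, -0.5]
opening: 35.9
```

Call:
play_rows([
  {"gripper":0.036,"delta_pos":[0,-0.038,0],"turn":0},
  {"gripper":0.036,"delta_pos":[0,-0.038,0],"turn":0},
  {"gripper":0.036,"delta_pos":[0,-0.038,0],"turn":0},
  {"gripper":0.036,"delta_pos":[0,-0.038,0],"turn":0},
  {"gripper":0.036,"delta_pos":[0,-0.038,0],"turn":0},
])

```text
clock: 2.1
position: [501.0, -207.0, 329.5]
tool_rot: [0.0, 1.0, -0.0, 0.0]
force: [0.7, -0.5, 0.1]
opening: 36.0
```

Call:
play_rows([
  {"gripper":0.036,"delta_pos":[0.006,-0.038,0.02],"turn":0},
  {"gripper":0.036,"delta_pos":[0.006,-0.038,0.02],"turn":0},
  {"gripper":0.036,"delta_pos":[0.006,-0.038,0.02],"turn":0},
  {"gripper":0.036,"delta_pos":[0.006,-0.038,0.02],"turn":0},
  {"gripper":0.036,"delta_pos":[0.006,-0.038,0.02],"turn":0},
])

```text
clock: 2.52
position: [530.2, -24.7, 232.9]
tool_rot: [0.0, 1.0, -0.0, 0.001]
force: [1.2, -0.6, -0.6]
opening: 36.2
```

Call:
play_rows([
  {"gripper":0.036,"delta_pos":[0,-0.032,0.02],"turn":0},
  {"gripper":0.036,"delta_pos":[0,0,0.03],"turn":0},
  {"gripper":0.036,"delta_pos":[0,0,0.03],"turn":0},
  {"gripper":0.036,"delta_pos":[0,0,0.02],"turn":0},
])

```text
clock: 2.85
position: [528.8, 6.8, 130.8]
tool_rot: [-0.0, 1.0, 0.001, -0.001]
force: [-1.4, -0.8, -0.1]
opening: 35.7
```

```bash
python3 - <<'E'
from h import *
s=status.state();print(s['position'],s['clock'])
cal=wristcal();p,d=viewer.read_camera('wrist')
q=proj(cal,[[530.5,15,88],[467,-1,104],[566.5,-3,68],[646.7,-3.8,72]]);print(q)
for x in q: cv2.circle(p,tuple(int(i) for i in x),4,(0,255,0),1)
cv2.imwrite('pics/w1.png',p[:,:,::-1])
E
```

```text
[528.75733609   6.83243391 130.80452455] 2.85
[[300.36451231 265.52289406]
 [332.42139163 396.57903072]
 [336.04068573 186.69403539]
 [340.9457056   11.05032421]]
```

View pics/w1.png

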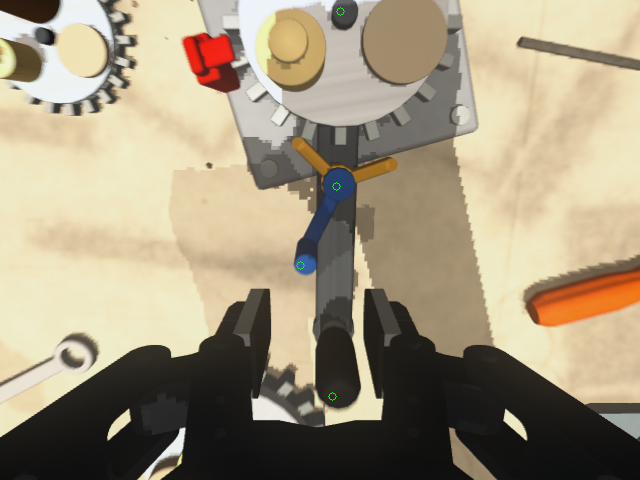

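Call:
play_rows([
  {"gripper":0.036,"delta_pos":[0.001,-0.008,0.01],"turn":0},
  {"gripper":0.036,"delta_pos":[0,0,0.02],"turn":0},
  {"gripper":0.036,"delta_pos":[0,0,0.02],"turn":0},
  {"gripper":0.036,"delta_pos":[0,0,0.014],"turn":0},
  {"gripper":0.036,"delta_pos":[0,0,0],"turn":0},
])

```text
clock: 3.32
position: [530.1, 14.1, 67.6]
tool_rot: [-0.0, 1.0, -0.0, -0.002]
force: [-0.2, -0.0, -0.4]
opening: 36.4
```

Call:
play_rows([
  {"gripper":0.02,"delta_pos":[0,0,0],"turn":0},
  {"gripper":0.02,"delta_pos":[0,0.003,0],"turn":0},
  {"gripper":0.02,"delta_pos":[-0.001,0.01,0],"turn":0},
  {"gripper":0.02,"delta_pos":[-0.002,0.01,0],"turn":0},
  {"gripper":0.02,"delta_pos":[0.001,0.007,0],"turn":0},
])

```text
clock: 3.73
position: [529.3, -17.9, 70.1]
tool_rot: [0.0, 1.0, -0.001, 0.001]
force: [-0.3, 0.9, 1.3]
opening: 20.1
```

Call:
play_rows([
  {"gripper":0.02,"delta_pos":[0.002,0.004,0],"turn":0},
  {"gripper":0.02,"delta_pos":[0,0.003,0],"turn":0},
  {"gripper":0.02,"delta_pos":[0,0,0],"turn":0},
])

```text
clock: 3.98
position: [531.9, -24.8, 69.5]
tool_rot: [0.0, 1.0, -0.001, 0.001]
force: [0.0, 0.6, -0.0]
opening: 20.1
```

```bash
python3 - <<'E'
from h import *
for c in ['top','side']:
    p,d=viewer.read_camera(c)
    z=p[145:295,290:420] if c=='top' else p[140:270,210:390]
    cv2.imwrite(f'pics/{c}2.png',cv2.resize(z,None,fx=4,fy=4,interpolation=cv2.INTER_CUBIC)[:,:,::-1])
E
```

```text
(no output)
```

View pics/side2.png

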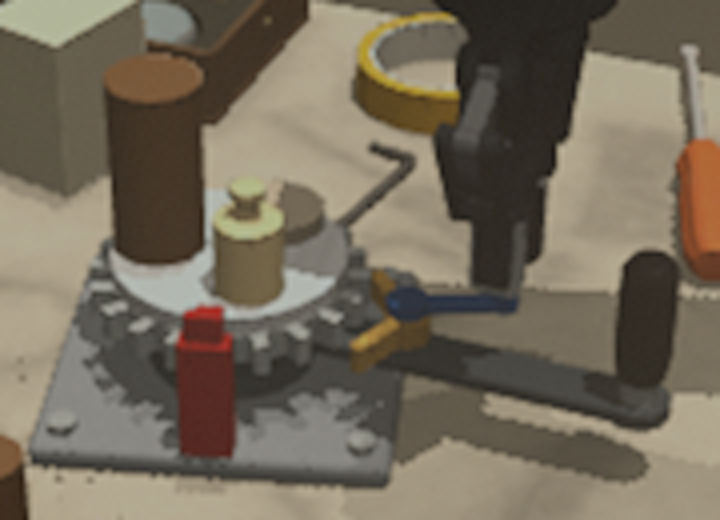

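Call:
play_rows([
  {"gripper":0.024,"delta_pos":[0,-0.002,-0.015],"turn":0},
  {"gripper":0.03,"delta_pos":[0,0,-0.03],"turn":0},
  {"gripper":0.05,"delta_pos":[-0.02,-0.01,-0.02],"turn":0},
  {"gripper":0.05,"delta_pos":[-0.03,-0.012,0],"turn":0},
  {"gripper":0.05,"delta_pos":[-0.015,0,0],"turn":0},
])

```text
clock: 4.5
position: [465.0, 3.3, 135.5]
tool_rot: [-0.0, 1.0, 0.002, 0.001]
force: [0.1, 0.0, -1.0]
opening: 50.0
```

```bash
python3 - <<'E'
from h import *
p,d=viewer.read_camera('side')
cv2.imwrite(f'pics/s3.png',cv2.resize(p[100:270,210:410],None,fx=3.5,fy=3.5,interpolation=cv2.INTER_CUBIC)[:,:,::-1])
cal=wristcal();p,d=viewer.read_camera('wrist');cv2.imwrite('pics/w3.png',p[:,:,::-1])
print(proj(cal,[[467,-1,104],[467,-1,83]]),status.state()['position'])
E
```

```text
[[323.33280541 266.74745371]
 [322.58045751 252.54159644]] [463.19661983   1.13869744 133.87009458]
```

View pics/s3.png

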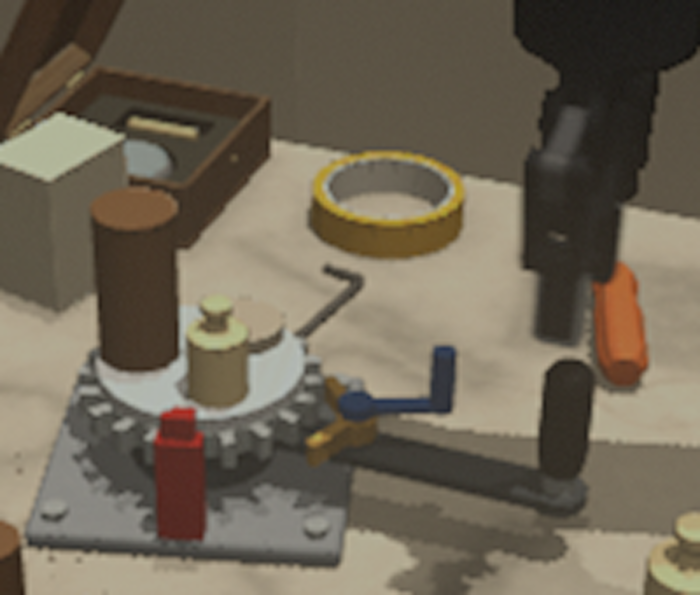

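View pics/w3.png

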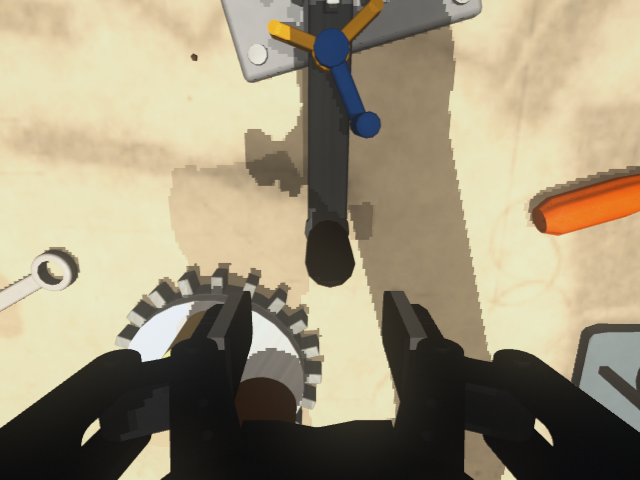

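Call:
play_rows([
  {"gripper":0.05,"delta_pos":[0.003,0.003,0.015],"turn":0},
  {"gripper":0.05,"delta_pos":[0,0,0.025],"turn":0},
  {"gripper":0.04,"delta_pos":[0,0,0.022],"turn":0},
  {"gripper":0.032,"delta_pos":[0,0,0],"turn":0},
  {"gripper":0.032,"delta_pos":[0,0,0],"turn":0},
])

```text
clock: 5.02
position: [468.6, -2.5, 71.2]
tool_rot: [-0.0, 1.0, -0.0, -0.001]
force: [-0.7, -0.4, -0.1]
opening: 32.0
```

Call:
play_rows([
  {"gripper":0.032,"delta_pos":[0.0007,-0.0157,0],"turn":5},
  {"gripper":0.032,"delta_pos":[0.0007,-0.0157,0],"turn":5},
  {"gripper":0.032,"delta_pos":[0.0007,-0.0157,0],"turn":5},
  {"gripper":0.032,"delta_pos":[0.0007,-0.0157,0],"turn":5},
  {"gripper":0.032,"delta_pos":[0,0,0],"turn":0},
])

```text
clock: 5.43
position: [482.9, 63.0, 74.1]
tool_rot: [-0.002, 0.985, -0.172, 0.002]
force: [0.5, 1.2, 1.3]
opening: 32.1
```

```bash
cat > look.py <<'E'
from h import *
import sys
n=sys.argv[1]
s=status.state();P=s['position'];A=np.array([646.7,-3.8])
dd=P[:2]-A;print('tcp',np.round(P,1),'r',np.hypot(*dd),'handle',np.radians((np.degrees(np.arctan2(dd[1],dd[0]))%360)-195.9),'F',np.round(s['force'],1))
cal=viewer.get_calibration('top');p,d=viewer.read_camera('top')
hsv=cv2.cvtColor(p,cv2.COLOR_RGB2HSV)
c=proj(cal,[[646.7,-3.8,142]])[0]
# specimen top via depth height
v,u=np.nonzero(d>0);W=unproj(cal,u,v,d[v,u])
m=(np.hypot(W[:,0]-A[0],W[:,1]-A[1])<58)&(W[:,2]>128)&(W[:,2]<155)
if m.sum()>20:
    mu,mv=u[m],v[m]; q=at_z(cal,(mu.min()+mu.max())/2,(mv.min()+mv.max())/2,142)
    a=np.degrees(np.arctan2(q[1]-A[1],q[0]-A[0]));print('spec',m.sum(),q,'r',np.hypot(*(q[:2]-A)),'ang',a,'to go',105.9-a)
cv2.imwrite(f'pics/{n}.png',cv2.resize(p[145:295,270:430],None,fx=4,fy=4,interpolation=cv2.INTER_CUBIC)[:,:,::-1])
E
python3 look.py t4
```

```text
tcp [482.9  63.   74.1] r 176.89442849781474 handle -0.6649374429171178 F [0.5 1.2 1.3]
spec 387 [675.1731557    1.80132569 142.        ] r 29.01888083335342 ang 11.12928452633999 to go 94.77071547366002
```

View pics/t4.png

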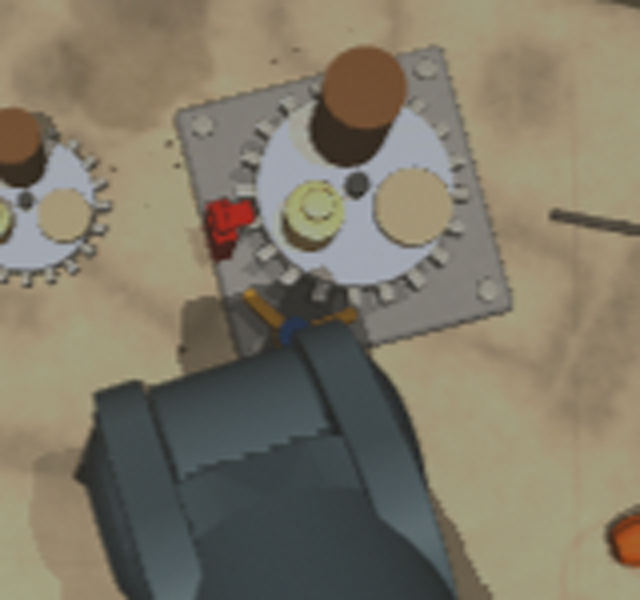

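Call:
play_rows([
  {"gripper":0.032,"delta_pos":[-0.001,0.0151,0],"turn":-4.8},
  {"gripper":0.032,"delta_pos":[-0.0004,0.0151,0],"turn":-4.8},
  {"gripper":0.032,"delta_pos":[0.0006,0.0151,0],"turn":-4.8},
  {"gripper":0.032,"delta_pos":[0.0006,0.0151,0],"turn":-4.8},
  {"gripper":0.032,"delta_pos":[0.0006,0.0151,0],"turn":-4.8},
])

```text
clock: 5.9
position: [467.5, -14.8, 73.4]
tool_rot: [-0.0, 0.999, 0.038, 0.001]
force: [0.1, 3.1, 1.4]
opening: 31.9
```

Call:
play_rows([
  {"gripper":0.032,"delta_pos":[0.0006,0.0151,0],"turn":-4.8},
  {"gripper":0.032,"delta_pos":[0.0006,0.0151,0],"turn":-4.8},
  {"gripper":0.032,"delta_pos":[0.0006,0.0151,0],"turn":-4.8},
  {"gripper":0.032,"delta_pos":[0.0006,0.0151,0],"turn":-4.8},
  {"gripper":0.032,"delta_pos":[0.0006,0.0151,0],"turn":-4.8},
])

```text
clock: 6.32
position: [487.2, -87.4, 73.1]
tool_rot: [-0.0, 0.97, 0.244, -0.0]
force: [-2.1, 2.2, 1.7]
opening: 31.7
```

```bash
python3 look.py t5
```

```text
tcp [487.2 -87.4  73.1] r 180.08238961118383 handle 0.20498417735499772 F [-2.1  2.2  1.7]
spec 384 [673.03639249  14.71793717 142.        ] r 32.19502393901314 ang 35.11224587103406 to go 70.78775412896594
```

View pics/t5.png

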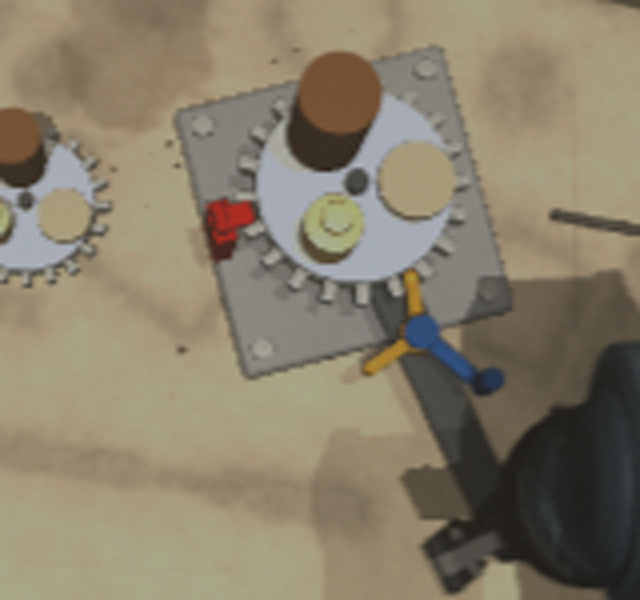

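Call:
play_rows([
  {"gripper":0.032,"delta_pos":[0.0006,0.0151,0],"turn":-4.8},
  {"gripper":0.032,"delta_pos":[0.0006,0.0151,0],"turn":-4.8},
  {"gripper":0.032,"delta_pos":[0.0006,0.0151,0],"turn":-4.8},
  {"gripper":0.032,"delta_pos":[0.0006,0.0151,0],"turn":-4.8},
  {"gripper":0.032,"delta_pos":[0.0006,0.0151,0],"turn":-4.8},
])

```text
clock: 6.78
position: [534.5, -144.7, 72.6]
tool_rot: [-0.001, 0.898, 0.44, -0.001]
force: [-2.9, 2.2, 2.3]
opening: 31.8
```

```bash
python3 look.py t6
```

```text
tcp [ 534.5 -144.7   72.6] r 180.12038239258888 handle 0.6209006832899816 F [-2.9  2.2  2.3]
spec 383 [663.45393206  23.87445683 142.        ] r 32.350731066184 ang 58.80956633687097 to go 47.09043366312903
```

Good. Return stroke (15 rows of 4.8°).

Call:
play_rows([
  {"gripper":0.032,"delta_pos":[0.0006,-0.0151,0],"turn":4.8},
  {"gripper":0.032,"delta_pos":[0.0006,-0.0151,0],"turn":4.8},
  {"gripper":0.032,"delta_pos":[0.0006,-0.0151,0],"turn":4.8},
  {"gripper":0.032,"delta_pos":[0.0006,-0.0151,0],"turn":4.8},
  {"gripper":0.032,"delta_pos":[0.0006,-0.0151,0],"turn":4.8},
])

```text
clock: 7.25
position: [487.6, -87.7, 73.2]
tool_rot: [0.001, 0.971, 0.238, 0.001]
force: [0.5, -1.2, 1.6]
opening: 31.8
```

Call:
play_rows([
  {"gripper":0.032,"delta_pos":[0.0006,-0.0151,0],"turn":4.8},
  {"gripper":0.032,"delta_pos":[0.0006,-0.0151,0],"turn":4.8},
  {"gripper":0.032,"delta_pos":[0.0006,-0.0151,0],"turn":4.8},
  {"gripper":0.032,"delta_pos":[0.0006,-0.0151,0],"turn":4.8},
  {"gripper":0.032,"delta_pos":[0.0006,-0.0151,0],"turn":4.8},
])

```text
clock: 7.67
position: [466.6, -15.3, 73.1]
tool_rot: [0.001, 1.0, 0.031, 0.001]
force: [0.4, -1.3, 0.4]
opening: 31.9
```

```bash
python3 look.py t7
```

```text
tcp [466.6 -15.3  73.1] r 180.47981247730218 handle -0.21392085591178556 F [ 0.4 -1.3  0.4]
spec 390 [662.51488399  23.86733391 142.        ] r 31.868352977800736 ang 60.247346618568095 to go 45.65265338143191
```

View pics/t7.png

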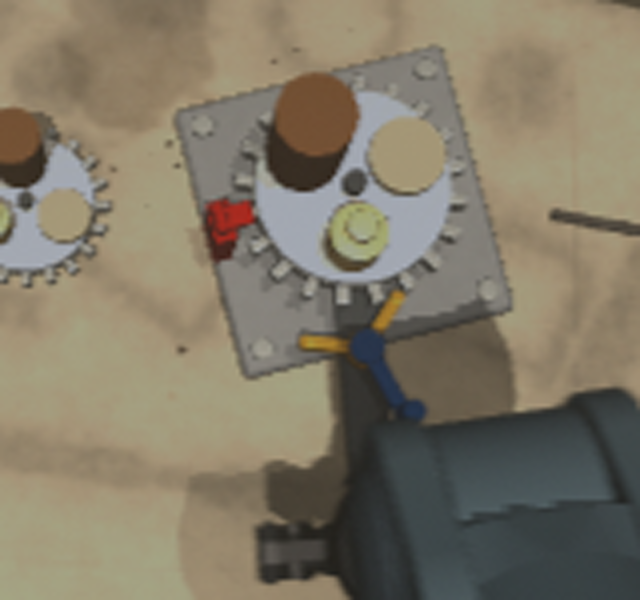

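Call:
play_rows([
  {"gripper":0.032,"delta_pos":[0.0006,-0.0151,0],"turn":4.8},
  {"gripper":0.032,"delta_pos":[0.0006,-0.0151,0],"turn":4.8},
  {"gripper":0.032,"delta_pos":[0.0006,-0.0151,0],"turn":4.8},
  {"gripper":0.032,"delta_pos":[0.0006,-0.0151,0],"turn":4.8},
  {"gripper":0.032,"delta_pos":[0.0006,-0.0151,0],"turn":4.8},
])

```text
clock: 8.13
position: [476.5, 58.9, 72.6]
tool_rot: [0.001, 0.984, -0.176, 0.0]
force: [-1.4, -1.6, 0.9]
opening: 31.8
```

Call:
play_rows([
  {"gripper":0.032,"delta_pos":[0.0006,0.0151,0],"turn":-4.8},
  {"gripper":0.032,"delta_pos":[0.0006,0.0151,0],"turn":-4.8},
  {"gripper":0.032,"delta_pos":[0.0006,0.0151,0],"turn":-4.8},
  {"gripper":0.032,"delta_pos":[0.0006,0.0151,0],"turn":-4.8},
  {"gripper":0.032,"delta_pos":[0.0006,0.0151,0],"turn":-4.8},
])

```text
clock: 8.55
position: [466.2, -14.3, 72.9]
tool_rot: [-0.0, 0.999, 0.037, 0.001]
force: [-0.6, 2.4, 0.7]
opening: 32.1
```

Call:
play_rows([
  {"gripper":0.032,"delta_pos":[0.0006,0.0151,0],"turn":-4.8},
  {"gripper":0.032,"delta_pos":[0.0006,0.0151,0],"turn":-4.8},
  {"gripper":0.032,"delta_pos":[0.0006,0.0151,0],"turn":-4.8},
  {"gripper":0.032,"delta_pos":[0.0006,0.0151,0],"turn":-4.8},
])

```text
clock: 8.88
position: [479.5, -73.1, 72.6]
tool_rot: [-0.0, 0.979, 0.203, -0.0]
force: [-1.5, 2.4, 1.1]
opening: 31.8
```

```bash
python3 look.py t8
```

```text
tcp [479.5 -73.1  72.6] r 181.00221751691015 handle 0.11556667757911794 F [-1.5  2.4  1.1]
spec 389 [651.19264647  27.46249361 142.        ] r 31.583656830508534 ang 81.82217085610502 to go 24.077829143894988
```

View pics/t8.png

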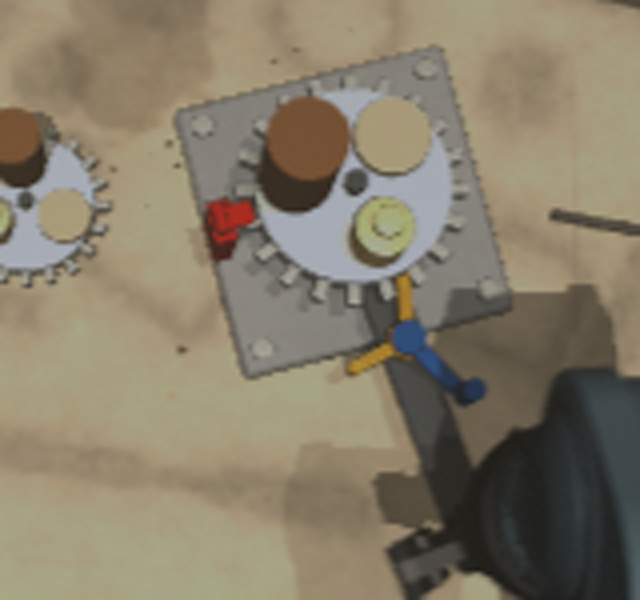

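Call:
play_rows([
  {"gripper":0.032,"delta_pos":[0.0006,0.0151,0],"turn":-4.8},
  {"gripper":0.032,"delta_pos":[0.0006,0.0151,0],"turn":-4.8},
  {"gripper":0.032,"delta_pos":[0.0006,0.0151,0],"turn":-4.8},
  {"gripper":0.032,"delta_pos":[0.0006,0.0145,0],"turn":-4.6},
  {"gripper":0.032,"delta_pos":[0.0003,0.012,0],"turn":-4},
])

```text
clock: 9.35
position: [519.7, -132.2, 72.3]
tool_rot: [-0.001, 0.92, 0.393, -0.001]
force: [-1.4, 0.6, 1.1]
opening: 32.0
```

```bash
python3 look.py t9
```

```text
tcp [ 519.7 -132.2   72.3] r 180.58071945365418 handle 0.5136320921622246 F [-1.4  0.6  1.1]
spec 381 [639.03792523  27.36496019 142.        ] r 32.093023124701496 ang 103.81252882196402 to go 2.087471178035983
```

View pics/t9.png

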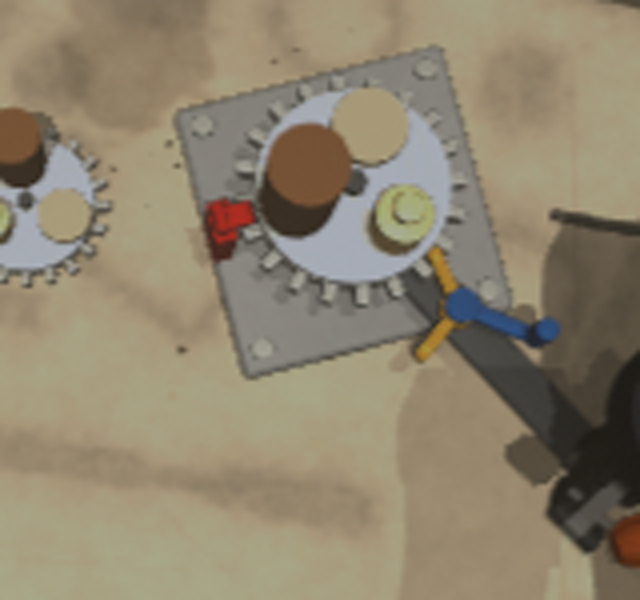

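Call:
play_rows([
  {"gripper":0.036,"delta_pos":[0,-0.003,0],"turn":0},
  {"gripper":0.045,"delta_pos":[0,0,0],"turn":0},
  {"gripper":0.05,"delta_pos":[0,0,0],"turn":0},
  {"gripper":0.05,"delta_pos":[0,0,-0.02],"turn":0},
  {"gripper":0.05,"delta_pos":[0,0,-0.03],"turn":0},
])

```text
clock: 9.82
position: [514.5, -128.3, 119.5]
tool_rot: [-0.003, 0.92, 0.392, -0.003]
force: [0.2, 0.0, -0.5]
opening: 50.1
```

Call:
play_rows([
  {"gripper":0.05,"delta_pos":[-0.01,0,-0.04],"turn":0},
  {"gripper":0.05,"delta_pos":[-0.02,0,-0.03],"turn":0},
  {"gripper":0.05,"delta_pos":[-0.01,0,-0.02],"turn":0},
  {"gripper":0.05,"delta_pos":[0,0,0],"turn":0},
  {"gripper":0.05,"delta_pos":[0,0,0],"turn":0},
])

```text
clock: 10.23
position: [491.0, -158.8, 213.6]
tool_rot: [0.001, 0.92, 0.391, 0.001]
force: [-0.4, -0.1, -0.0]
opening: 49.6
```

```bash
python3 look.py t10; python3 - <<'E'
from h import *
p,d=viewer.read_camera('side');cal=viewer.get_calibration('side')
A=np.array([646.7,-3.8]);v,u=np.nonzero(d>0);W=unproj(cal,u,v,d[v,u])
m=(np.hypot(W[:,0]-A[0],W[:,1]-A[1])<58)&(W[:,2]>138)&(W[:,2]<146)
c=W[m].mean(0)[:2]; print(m.sum(),c,np.degrees(np.arctan2(c[1]-A[1],c[0]-A[0])))
y=np.radians(105.9);tip=[646.7+50*np.cos(y),-3.8+50*np.sin(y),70]
for x in proj(cal,[tip,[646.7,-3.8,70]]): cv2.circle(p,tuple(int(i) for i in x),2,(0,255,0),1)
cv2.imwrite('pics/s10.png',cv2.resize(p[120:270,210:410],None,fx=3.5,fy=3.5,interpolation=cv2.INTER_CUBIC)[:,:,::-1])
E
```

```text
tcp [ 491.  -158.8  213.6] r 219.65845869062474 handle 0.505651564699486 F [-0.4 -0.1 -0. ]
spec 388 [638.1044063   27.35746933 142.        ] r 32.321388058666784 ang 105.4228956916586 to go 0.47710430834140993
293 [637.73829203  26.68059507] 106.38405074452508
```

View pics/s10.png

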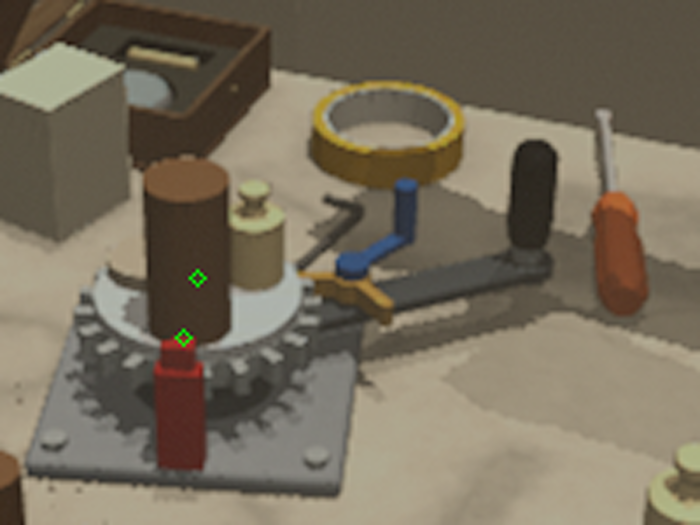

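View pics/t10.png

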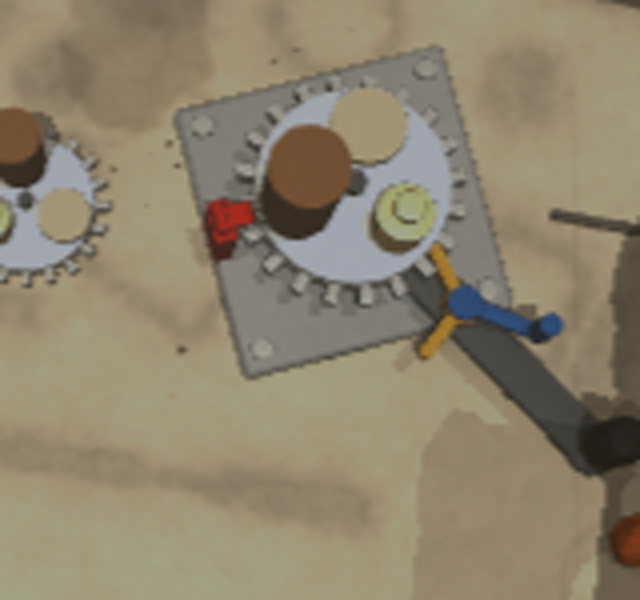

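```bash
python3 -c "
from station import ctrl;print(ctrl.hand_in())"
```

```text
the job is handed in; nothing more can be done
None
```

The brown specimen now stands at the red pointer with the blue lever still flipped. I handed the job in at about 10 s of the 61 s allowed, and no verdict came back.

I pushed the lever's pin across with the fingers on either side of it. I then held the black grip loosely in the jaws and swung the handle through two driving strokes with one return between them. The wheel stayed where it was left during the return. I let go and lifted clear, well away from the stand.

My last checks:
- **Specimen:** the top camera put it at 105.4° and the side camera at 106.4°. The pointer is at 105.9°, and the tolerance is about 14°.
- **Lever:** the last pictures show it against its flipped stop.
- **Forces:** the force reported after each move stayed within about 4.5 N. I never meant to touch the wheel, and the pictures showed no contact with it.
- **Small disagreements:** the top camera put the specimen's radius at about 32 mm instead of 30 mm. The wrist camera was about 2 to 3 mm off the fixed cameras. Neither is large enough to matter here.

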